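# Shut the tagged stop valve in the kitchen valve box

### The job

Before the new kitchen tap is fitted, shut off its water: push the valve box's cover all the way back along its track to the far stop, without lifting it, and then push the lever handle that carries the round tag fully shut, a quarter turn clockwise until it stands square across its pipe. Leave the cover open, and leave the two untagged handles and the tools lying about as they are.

Things in the scene. Friction and masses are not known exactly. Their poses are not given: they have to be found in the camera images.
- box: Shallow grey valve box fixed to the worktop, 380 (x) x 370 mm (y), origin at the centre of its underside; x points from near to far wall, y left, z up. Open from above at x -178 to -20, y -173 to +173 mm; a fixed top, 85 mm high, lies behind. The cover's track is 85 mm high; its raised edges reach 93 mm at the sides and far stop, 91 mm at the near end.
- cover: Loose aluminium sheet 186 (x) x 358 (y) x 5 mm, about 0.6 kg, lying in the box's track; origin at the centre of its underside, axes as the box's. Slides along the box's x with 2 mm play: starts closed or ajar (x -91 to -61 mm in the box's frame), at x = +93 it meets the far stop, over the fixed top. A bar 120 (y) x 10 x 20 mm high stands on it near its near edge.
- pull (a point): Middle of the near face of the bar on the cover, 100 mm above the worktop (the bar's top: 110 mm). The bar lies 78 mm nearer than the cover's middle. Pushing this face along the box's x slides the cover, with about 2 to 8 N.
- lever_tagged (a joint): Angle of the tagged handle, growing clockwise seen from above: 0 = open, pointing along its pipe to the box's near wall (-x of the box); 1.571 = shut, square to the pipe, pointing to the box's +y, against a stop. Starts between 0 and 0.35. Stiff (0.35 N m: about 7 N at 50 mm); it stays where it is left.
- tagged_pivot (a point): Turning axis of the tagged handle, at the lever's mid-height, 60 mm above the worktop. The three valves stand in a row across the box in any order, at x = -85 and y = -108, -10 or +88 mm in the box's frame. Their pipes run along x, at most 38 mm high (valve body 45 mm).
- tagged_tip (a point): Free end of the tagged handle, 72 mm from its axis. A straight lever; its sleeve, 22 to 72 mm from the axis, is 15 mm wide and 12 mm high (54 to 66 mm above the worktop). On top of it, 34 mm from the axis, is riveted a round brass disc 30 mm across, 3 mm thick: the only handle of the three with a disc.
- plain1_tip (a point): Free end of one of the two plain handles (same lever without disc), 72 mm from its axis; starts nearly open (0 to 0.15 rad).
- plain2_tip (a point): Free end of the other plain handle, likewise.
- screwdriver: loose screwdriver lying in front of the box; a bystander.
- wrench: loose wrench lying left of the box; a bystander.
- tape: loose black roll of tape, 72 mm across, 19 mm high, in front of the box; a bystander, origin in the middle of its underside.
- multimeter: loose orange multimeter, 150 x 75 x 38 mm, lying right of the box; a bystander, origin in the middle of its underside.
- coupling: loose brass coupling, 32 mm across, 42 mm high, standing in front of the box; a bystander, origin in the middle of its underside.
- mug: loose white mug, 80 mm across, 90 mm high, standing left of the box; a bystander, origin in the middle of its underside.
- pipe_offcut: loose copper pipe offcut, 150 mm long, 19 mm across, lying right of the box; a bystander, origin in the middle of its underside.

How it is judged (in metres and radians):
On the way, in this order (a step that is already met when the one before it is completed fails the run):
1. the cover is slid back to the far stop (within 23 mm), lying flat in its track (x of cover in the frame of box above 0.07 m and z of cover in the frame of box below 0.091 m and angle between cover's own z axis and vertical below 0.04 rad), for 0.2 s.
2. the tagged handle is pushed shut (within about 5 degrees of square to its pipe) (value of joint lever_tagged above 1.48 rad), for 0.2 s.
At the end, for the whole second after the job is handed in: The tagged handle is shut, within about 5 degrees of square to its pipe, and at rest; the cover lies flat and still in its track within 23 mm of the far stop; the tips of the plain handles are within 12 mm and the loose things within 20 mm of where they were (all of step 1 and value of joint lever_tagged above 1.48 rad and velocity of joint lever_tagged below 0.05 rad/s and linear speed of cover below 0.01 m/s and distance of each of plain1_tip, plain2_tip from where it was at the start of the episode below 0.012 m and distance of each of screwdriver, wrench, tape, multimeter, coupling, mug, pipe_offcut from where it was at the start of the episode below 0.02 m); the robot touches nothing.
It fails at once if the cover is lifted (6 mm) or tipped (0.04 rad) out of its track (not (z of cover in the frame of box below 0.091 m and angle between cover's own z axis and vertical below 0.04 rad)).
It fails at once if an untagged handle is turned (tip moved 12 mm) (not (distance of each of plain1_tip, plain2_tip from where it was at the start of the episode below 0.012 m)).
It fails at once if a loose bystander is moved 20 mm (not (distance of each of screwdriver, wrench, tape, multimeter, coupling, mug, pipe_offcut from where it was at the start of the episode below 0.02 m)).
It also fails if it takes over 46 s, if anything falls off the work surface, if the arm or the gripper's body presses on something with over 40 N, if the wrist force passes 120 N, or if a joint passes its speed limit or range.

### The arm

A 6-joint arm with a two-finger parallel gripper is mounted at the origin on the work surface. World frame = base frame: x ahead of the robot, y to its left, z up, the work surface at z = 0. Lengths are in m, angles in degrees, forces in N, time in s.
With the tool pointing down it reaches from about 0.375 to 0.9 m from the base axis. Payload 3.1 kg.
Tool frame: the origin (TCP) lies on the centre line of the jaws, within the pads' length; the fingertips stand 25 mm ahead of it and the grasp point (between the pads) lies 6 mm ahead of it; y points along the fingers, x is the direction in which the jaws open and shut, and the axes are right-handed (so a half turn about y gives the same grasp; the last joint's range is limited). The gripper opens to 87 mm and grips with 3 to 60 N. Pads are 19 mm wide; open, the fingers measure 117 mm over their backs; the gripper's body (75 mm by 190 mm) begins 51 mm behind the grasp point.
Start: joints at [-77.664, 30.224, 82.088, -0, 67.689, -10.227], TCP at [0.24, -0.577, 0.248] pointing down, gripper open.
Joint ranges: [-176.69, 176.69], [-43.24, 126.21], [12.49, 139.97], [-82, 262], [0, 151.66], [-163.58, 163.58]. Speed limits (degrees/s): [159.86, 159.86, 180, 180, 180, 180].

### API

Orientations are given as a 3x3 rotation matrix whose columns are the frame's x, y, z axes.
In Python, from rig import * gives the robot as it stands.
- The arm moves only by the tool play_rows, never from a script. Its argument "commands" is a list of rows, each a list of 2 entries, a list of its own where there are three numbers: the shift along the world's x, y, z in m, then the turn, a rotation vector about the world's x, y, z in rad. A call has 1 to 10 rows; each row is the pose to reach, as a shift and turn from the pose commanded when the call began; what a row does not reach only later rows make up. A row lasts 1/8 s, in which the tool goes at most 62.5 mm and 10.7 degrees, less where a joint would pass 70% of its speed; a pose out of reach is approached as far as the arm can. A call with a gripper value outside its range is refused whole. "gripper" is the finger opening in m, from 0 to 0.087, set as the call begins (left out, the last holds). The fingers move at their own pace and stop on an object; the grip force is fixed at half the most. Time passes only in rows, so rows that repeat a pose let the fingers close. It gives the time, the measured TCP pose, the force and the opening at its end, in the units of the state.
- read_state(): the state, without advancing time (a new reading comes with each control period).
- capture(name): name is "scene" or "top" or "wrist"; returns a dict with "frame" (480x640x3 uint8, red, green, blue), "depth" (480x640 float32, m along the optical axis (not along the pixel's ray), 0 where there is no reading), "mtx" (3x3 intrinsics, pixels), "cam_to_world" (4x4, takes a point from camera to world coordinates); the wrist camera has in their place "hand_eye" (4x4, takes a point from camera to tool coordinates, whose origin is the TCP and whose axes are the tool frame's). Camera axes: x right, y down, z forward; pixel columns grow to the right and rows downward; lengths in m; the calibration is good to about 2 mm. A picture is of the moment at which its call begins: read the wrist's pose just before it.
- hand_in(): hands the job in, once; it reports no verdict.
The state is a dict: "time_s": time; "joint_positions": joint angles; "qvel": joint speeds; "tau": joint torques, N m; "position": TCP position; "tcp_rot": TCP orientation; "force": force on the tool from outside, world axes, zero at the start; "moment": the same for the moment, N m; "opening": opening from 0.0 (shut) to 1.0 (fully open).
Only numpy, scipy, OpenCV 4.12 (cv2) and the standard library are available. Lean on these libraries where they do the work, as an engineer would, in place of code of your own. Each camera call takes 0.05 s, during which the arm holds its last target. There are 200 camera calls.

## Working session

There is one attempt and no reset: what is moved stays moved. The work goes in short steps, Python scripts to look and compute and a tool call to move; the robot and the scene stay as the last step left them, time stands still between calls to the robot, and variables do not carry over. Pictures are saved under pics/ and viewed, about 8 in all and at most 12, crops included, and the job is handed in when it is done.

Besides the shell and the picture viewer there is one more tool, called after "Emit:" by a JSON object that holds its "fn" and its "kwargs". play_rows: Moves the arm, as the interface text tells. Its arguments: {"type":"object","properties":{"commands":{"type":"array"},"gripper":{"type":"number"}},"required":["commands"]}

```bash
mkdir -p pics
cat > h.py <<'E'
from rig import *
import numpy as np, cv2
def save(c,n): cv2.imwrite(f'pics/{n}.png',c['frame'][:,:,::-1])
def cloud(c,T=None):
    T=c['cam_to_world'] if T is None else T
    v,u=np.mgrid[:480,:640]; d=c['depth']; K=c['mtx']
    p=np.stack([(u-K[0,2])*d/K[0,0],(v-K[1,2])*d/K[1,1],d],-1)
    P=p@T[:3,:3].T+T[:3,3]; P[d==0]=np.nan
    return P
E
python3 - <<'E'
from h import *
s=read_state();print(s)
c=capture('top');save(c,'top');np.savez('top.npz',**c)
P=cloud(c);print(c['cam_to_world'])
E
```

```text
{'time_s': 0.0, 'joint_positions': array([-7.76637989e+01,  3.02773917e+01,  8.21556182e+01, -1.25262299e-03,
        6.76901072e+01, -1.02271812e+01]), 'qvel': array([ 0.03031447,  0.04219445,  0.02172898, -0.00793704,  0.05670198,
       -0.02795749]), 'tau': array([-1.11835134e-04, -4.40037596e+01, -1.76594746e+01,  6.33885898e-02,
        5.82536019e-02, -1.80034876e-04]), 'position': array([ 0.23969176, -0.5764778 ,  0.24659273]), 'tcp_rot': array([[ 3.83712398e-01, -4.78844649e-04,  9.23452525e-01],
       [-9.23450220e-01,  2.09486317e-03,  3.83712526e-01],
       [-2.11824537e-03, -9.99997691e-01,  3.61635773e-04]]), 'force': array([ 1.1116975 ,  0.04982065, -0.17071606]), 'moment': array([-0.01596063, -0.02297584, -0.00512108]), 'opening': 0.994527981925733}
[[ 0.01253645 -0.98422194  0.17649366  0.37658775]
 [-0.99962432 -0.01663834 -0.02178024  0.04341314]
 [ 0.02437315 -0.17615431 -0.98406077  1.10022156]
 [ 0.          0.          0.          1.        ]]
```

View pics/top.png

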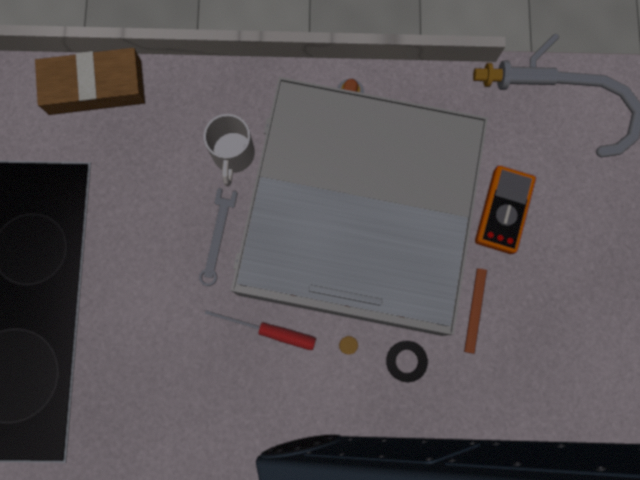

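```bash
cat > m.py <<'E'
from h import *
c=dict(np.load('top.npz'));P=cloud(c)
z=P[...,2]
v,u=np.mgrid[:480,:640]
m=(z>0.075)&(z<0.125)&(u>225)&(u<495)&(v>70)&(v<345)
n,l,st,_=cv2.connectedComponentsWithStats(m.astype(np.uint8));k=1+np.argmax(st[1:,4]);m=l==k
Q=P[m];r=cv2.minAreaRect(Q[:,:2].astype(np.float32));print(r,m.sum())
print(cv2.boxPoints(r))
# bar by height
ob=m&(z>0.101);print(ob.sum());
if ob.sum()>5: B=P[ob];print(B.mean(0),cv2.minAreaRect(B[:,:2].astype(np.float32)))
for n,(a,b) in dict(worktop=(400,180),cover=(250,350),fixed=(140,380),bar=(296,345),mug=(125,228)).items(): print(n,P[a,b])
# bar outline pixels on z=.11
K=c['mtx'];T=c['cam_to_world']
def ray(u,v,h):
    d=T[:3,:3]@np.linalg.solve(K,[u,v,1]);return T[:3,3]+d*(h-T[2,3])/d[2]
for q in [(309,286),(383,299),(381,305),(308,292)]: print('bar',ray(*q,.11))
for q in [(281,81),(484,120),(450,332),(235,292)]: print('box',ray(*q,.092))
E
python3 m.py
python3 - <<'E'
import cv2
i=cv2.imread('pics/top.png')[170:350,220:490]
cv2.imwrite('pics/crop.png',cv2.convertScaleAbs(cv2.resize(i,None,fx=2.9,fy=2.9,interpolation=cv2.INTER_CUBIC),alpha=1.5))
E
```

```text
((0.6276127696037292, -0.03774899244308472), (0.3713064193725586, 0.3821653425693512), 79.66627502441406) 48150
[[ 0.40632683 -0.18611418]
 [ 0.78229326 -0.25466752]
 [ 0.8488987   0.11061619]
 [ 0.47293228  0.17916954]]
486
[ 0.46709401 -0.00819553  0.10999866] ((0.467512309551239, -0.007823623716831207), (0.1196378692984581, 0.010391691699624062), 79.53401947021484)
worktop [2.90645670e-01 2.71177010e-01 3.10014705e-05]
cover [ 0.54351284 -0.0157832   0.08657128]
fixed [ 0.73668232 -0.06638807  0.08709499]
bar [ 0.46453209 -0.00684503  0.10968816]
mug [0.77446761 0.20256858 0.04387127]
bar [0.47976744 0.05137066 0.11      ]
bar [ 0.46057309 -0.0681201   0.11      ]
bar [ 0.45088825 -0.06486627  0.11      ]
bar [0.47006433 0.05280445 0.11      ]
box [0.83884815 0.10669681 0.092     ]
box [ 0.77510772 -0.24687373  0.092     ]
box [ 0.4099895  -0.17936056  0.092     ]
box [0.46999423 0.17214983 0.092     ]
```

View pics/crop.png

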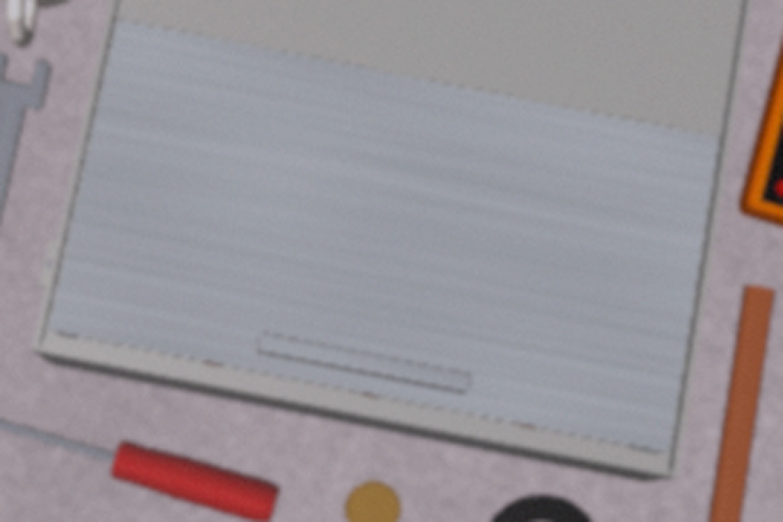

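The top view shows the box turned about -10.4°, with its centre near (0.627, -0.037). The cover is closed: its bar is at crop (365,362), box x -0.162. The coupling and tape stand just in front, and both are low. I'll move over the spot in front of the bar.

Emit:
{"fn": "play_rows", "kwargs": {"commands": [[[0.02, 0.058, 0], [0, 0, -0.06]], [[0.04, 0.116, 0], [0, 0, -0.12]], [[0.06, 0.175, 0], [0, 0, -0.18]], [[0.08, 0.23, 0], [0, 0, -0.24]], [[0.1, 0.29, 0], [0, 0, -0.3]], [[0.12, 0.35, 0], [0, 0, -0.36]], [[0.14, 0.41, 0], [0, 0, -0.43]], [[0.16, 0.47, 0], [0, 0, -0.5]], [[0.18, 0.53, 0], [0, 0, -0.576]], [[0.193, 0.576, -0.02], [0, 0, -0.576]]], "gripper": 0.05}}

```text
time_s: 1.3
position: [0.4343, 0.0008, 0.2282]
tcp_rot: [[-0.181, 0.004, 0.984], [-0.984, -0.001, -0.181], [0.0, -1.0, 0.004]]
force: [0.2, -0.3, 0.5]
opening: 0.577
```

Emit:
{"fn": "play_rows", "kwargs": {"commands": [[[0, 0, -0.03], [0, 0, 0]], [[0, 0, -0.06], [0, 0, 0]], [[0, 0, -0.08], [0, 0, 0]], [[0, 0, -0.08], [0, 0, 0]], [[0, 0, -0.08], [0, 0, 0]]]}}

```text
time_s: 1.92
position: [0.4331, -0.0013, 0.1479]
tcp_rot: [[-0.181, 0.0, 0.983], [-0.983, -0.0, -0.181], [0.0, -1.0, 0.0]]
force: [-0.1, -0.1, 1.0]
opening: 0.577
```

Run:
```python
from h import *
s=read_state();print(s['time_s'],s['position'],s['tcp_rot'].round(3),s['force'],s['opening'])
c=capture('scene');save(c,'sc1')
```

```text
1.925 [ 0.43312192 -0.00125656  0.14790726] [[-0.181  0.     0.983]
 [-0.983 -0.    -0.181]
 [ 0.    -1.     0.   ]] [-0.14226384 -0.08488741  1.01688725] 0.5768368906879241
```

View pics/sc1.png

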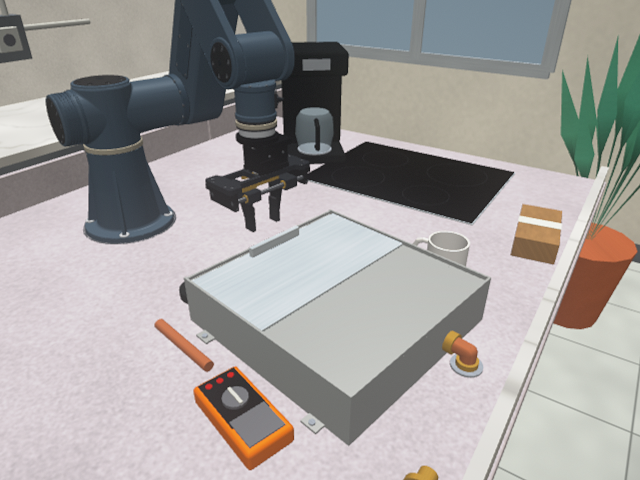

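The scene view shows the gripper at (255,205), down in front of the bar at (275,240) and clear of everything. I'll lower to bar height and push along the box's x axis.

Emit:
{"fn": "play_rows", "kwargs": {"commands": [[[0, 0, -0.013], [0, 0, 0]], [[0, 0, -0.025], [0, 0, 0]], [[0, 0, -0.025], [0, 0, 0]], [[0.0098, -0.0018, -0.025], [0, 0, 0]], [[0.0177, -0.0032, -0.025], [0, 0, 0]], [[0.0246, -0.0045, -0.025], [0, 0, 0]], [[0.0315, -0.0058, -0.025], [0, 0, 0]], [[0.0393, -0.0072, -0.025], [0, 0, 0]], [[0.0492, -0.009, -0.025], [0, 0, 0]]]}}

```text
time_s: 3.1
position: [0.4764, -0.0085, 0.1222]
tcp_rot: [[-0.181, -0.013, 0.983], [-0.983, 0.003, -0.181], [-0.001, -1.0, -0.014]]
force: [-8.5, 2.0, 6.5]
opening: 0.574
```

Emit:
{"fn": "play_rows", "kwargs": {"commands": [[[0.0098, -0.0018, 0], [0, 0, 0]], [[0.0197, -0.0036, 0], [0, 0, 0]], [[0.0295, -0.0054, 0], [0, 0, 0]], [[0.0393, -0.0072, 0], [0, 0, 0]], [[0.0492, -0.009, 0], [0, 0, 0]], [[0.059, -0.0108, 0], [0, 0, 0]], [[0.0688, -0.0126, 0], [0, 0, 0]], [[0.0787, -0.0144, 0], [0, 0, 0]], [[0.0787, -0.0144, 0], [0, 0, 0]]]}}

```text
time_s: 4.22
position: [0.5601, -0.0242, 0.1223]
tcp_rot: [[-0.181, -0.002, 0.983], [-0.983, 0.001, -0.181], [-0.0, -1.0, -0.003]]
force: [-4.1, 0.6, 1.1]
opening: 0.571
```

Emit:
{"fn": "play_rows", "kwargs": {"commands": [[[0.0098, -0.0018, 0], [0, 0, 0]], [[0.0197, -0.0036, 0], [0, 0, 0]], [[0.0295, -0.0054, 0], [0, 0, 0]], [[0.0393, -0.0072, 0], [0, 0, 0]], [[0.0492, -0.009, 0], [0, 0, 0]], [[0.057, -0.0105, 0], [0, 0, 0]], [[0.063, -0.0116, 0], [0, 0, 0]], [[0.066, -0.0121, 0], [0, 0, 0]], [[0.066, -0.0121, 0], [0, 0, 0]]]}}

```text
time_s: 5.35
position: [0.6253, -0.0366, 0.1224]
tcp_rot: [[-0.181, -0.004, 0.984], [-0.984, 0.0, -0.181], [0.0, -1.0, -0.004]]
force: [-5.0, 0.5, 1.5]
opening: 0.579
```

Run:
```python
from h import *
s=read_state();print(s['position'],s['force'])
c=capture('top');save(c,'top2');np.savez('top2.npz',**c)
```

```text
[ 0.62530538 -0.03657894  0.12242705] [-5.04989366  0.45019234  1.46517781]
```

View pics/top2.png

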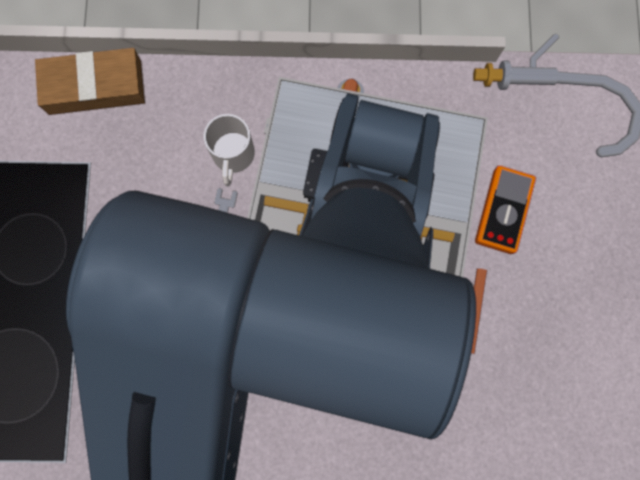

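The top view shows the cover's far edge close to the far stop (around (380,100)), with the arm hiding the valves. I'll nudge it the last few mm, then back off and rise.

Emit:
{"fn": "play_rows", "kwargs": {"commands": [[[0.003, -0.0005, 0], [0, 0, 0]], [[0.005, -0.0009, 0], [0, 0, 0]], [[0.006, -0.0011, 0], [0, 0, 0]]]}}

```text
time_s: 5.78
position: [0.6257, -0.0366, 0.1224]
tcp_rot: [[-0.18, -0.017, 0.983], [-0.984, 0.002, -0.18], [0.001, -1.0, -0.017]]
force: [-17.5, 1.4, 10.7]
opening: 0.573
```

Emit:
{"fn": "play_rows", "kwargs": {"commands": [[[-0.0147, 0.0027, 0], [0, 0, 0]], [[-0.0344, 0.0063, 0], [0, 0, 0]], [[-0.0393, 0.0072, 0.04], [0, 0, 0]], [[-0.07, 0.0128, 0.09], [0, 0, 0]], [[-0.12, 0.022, 0.14], [0, 0, 0]], [[-0.16, 0.03, 0.18], [0, 0, 0]], [[-0.16, 0.03, 0.2], [0, 0, 0]], [[-0.16, 0.03, 0.2], [0, 0, 0]]], "gripper": 0.0}}

```text
time_s: 6.78
position: [0.4751, -0.0083, 0.3257]
tcp_rot: [[-0.181, 0.01, 0.983], [-0.983, -0.003, -0.181], [0.001, -1.0, 0.011]]
force: [-0.4, -0.4, 1.3]
opening: 0.003
```

Run:
```python
from h import *
s=read_state();print(s['position'],s['tcp_rot'].round(3),s['force'],s['opening'])
T=np.eye(4);T[:3,:3]=s['tcp_rot'];T[:3,3]=s['position']
w=capture('wrist');save(w,'w3');np.savez('w3.npz',T=T,**w)
c=capture('top');np.savez('top3.npz',**c);save(c,'top3')
print((T@w['hand_eye']).round(3))
a=np.hstack([cv2.imread('pics/w3.png'),cv2.imread('pics/top3.png')]);cv2.imwrite('pics/both.png',cv2.resize(a,(800,300)))
```

```text
[ 0.47510325 -0.00826575  0.3256897 ] [[-0.181  0.01   0.983]
 [-0.983 -0.003 -0.181]
 [ 0.001 -1.     0.011]] [-0.36354893 -0.37679379  1.34099947] 0.0034147240753311077
[[-0.182 -0.944 -0.274  0.552]
 [-0.983  0.175  0.05  -0.023]
 [ 0.001  0.278 -0.961  0.463]
 [ 0.     0.     0.     1.   ]]
```

View pics/both.png

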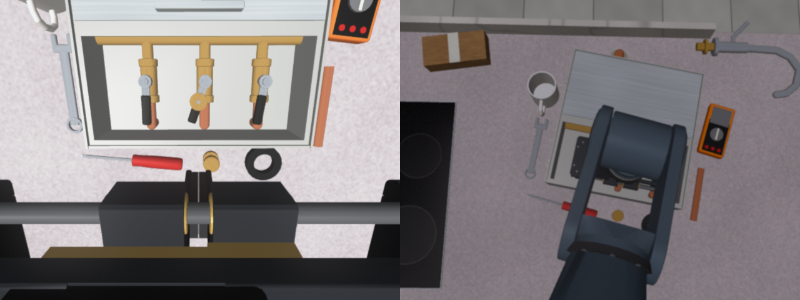

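The cover met the stop (force rose to 17.5 N). In the wrist view the middle valve carries the disc, full-res about (318,162), and the plain levers are on either side of it. Next I'll measure all three.

```bash
cat >> h.py <<'E'
a=np.deg2rad(-10.4);R=np.array([[np.cos(a),-np.sin(a)],[np.sin(a),np.cos(a)]]);O=np.array([.6265,-.037])
def tobox(p): return (np.asarray(p)[...,:2]-O)@R
E
python3 - <<'E'
from h import *
w=dict(np.load('w3.npz'));M=w['T']@w['hand_eye'];P=cloud(w,M);B=tobox(P);z=P[...,2]
# refit the cover / box edge check
m=(z>.100)&(z<.118)&(abs(B[...,1])<.1)&(B[...,0]>-.05)&(B[...,0]<.08);print('bar',m.sum(),B[m].min(0) if m.any() else '',B[m].mean(0) if m.any() else '')
ins=(abs(B[...,1])<.165)&(B[...,0]>-.17)&(B[...,0]<-.03)
m=(ins&(z>.052)&(z<.08)).astype(np.uint8)
n,l,st,ce=cv2.connectedComponentsWithStats(m)
hsv=cv2.cvtColor(w['frame'],cv2.COLOR_RGB2HSV)
for k in range(1,n):
    if st[k,4]<60: continue
    q=l==k;b=B[q];print(k,st[k],'box rng',b.min(0).round(4),b.max(0).round(4),'zmed',np.median(z[q]).round(4),z[q].max().round(4))
    dark=q&(hsv[...,2]<80);d=B[dark];print('  sleeve',cv2.minAreaRect(d.astype(np.float32)), d[np.argsort(d[:,0])[:15]].mean(0))
    t=q&(hsv[...,1]>90)
    if t.sum()>40: print('  tag',B[t].mean(0),z[t].mean(),t.sum())
    g=q&(hsv[...,1]<60)&(hsv[...,2]>90);print('  hub',B[g].mean(0),g.sum())
E
```

```text
bar 2261 [ 0.00901931 -0.06088041] [ 0.01341627 -0.00083622]
1 [ 221  120   23   81 1274] box rng [-0.1574  0.0764] [-0.0751  0.0975] zmed 0.065 0.0716
  sleeve ((-0.13112671673297882, 0.0875946506857872), (0.013834403827786446, 0.046970169991254807), 89.0582275390625) [-0.15414852  0.08693282]
  tag [-0.13318857  0.08137732] 0.05920740074626483 50
  hub [-0.09316165  0.08707988] 580
2 [ 301  120   38   78 1446] box rng [-0.154  -0.0206] [-0.0753  0.0179] zmed 0.0672 0.0724
  sleeve ((-0.14169035851955414, 0.008870162069797516), (0.013185144402086735, 0.021393483504652977), 70.42061614990234) [-0.15136386  0.0094968 ]
  tag [-0.11765561  0.00017157] 0.0683693685507636 607
  hub [-0.09488017 -0.00725098] 557
3 [ 404  120   32   80 1304] box rng [-0.1565 -0.1191] [-0.0755 -0.0924] zmed 0.0651 0.0716
  sleeve ((-0.13133719563484192, -0.10167369991540909), (0.014014122076332569, 0.04796837642788887), 82.10883331298828) [-0.15438619 -0.09990212]
  hub [-0.09194289 -0.10694391] 598
```

```bash
python3 -c "
import cv2
i=cv2.imread('pics/w3.png')[40:240,180:480];cv2.imwrite('pics/w3c.png',cv2.resize(i,(750,500),interpolation=cv2.INTER_CUBIC))"
```

```text
(no output)
```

View pics/w3c.png

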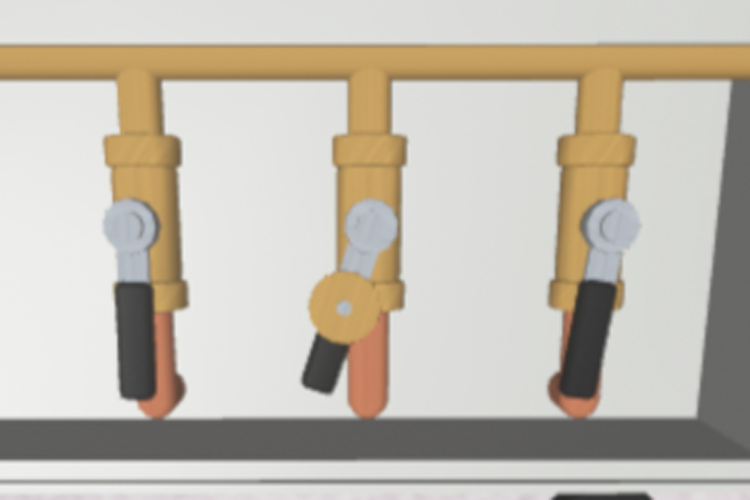

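The tagged handle is the middle one, with its pivot at box (-0.085, -0.010) and an angle of about 0.34. I'll work out the finger path for pushing it.

Run:
```python
from h import *
S=np.array([.473,-.0076])
def w(b): return O+R@np.array(b)
a=w([-.152,-.045]);print('above',a-S)
p=a
for t in [.2,.34,.5,.65,.8,.95,1.1,1.25,1.4,1.5,1.57]:
    u=np.array([-np.cos(t),np.sin(t)]);n=np.array([np.sin(t),np.cos(t)])
    c=np.array([-.085,-.010])+.056*u-.0075*n-[.0095,.015]
    print(t,c.round(4),'from start',(w(c)-a).round(4))
print('final',(w([-.105,.031])-a).round(4),'axes',R)
```

```text
above [-0.00412623 -0.04622181]
0.2 [-0.1509 -0.0212] from start [0.0054 0.0232]
0.34 [-0.1498 -0.0134] from start [0.0079 0.0307]
0.5 [-0.1472 -0.0047] from start [0.012  0.0387]
0.65 [-0.1436  0.0029] from start [0.0169 0.0456]
0.8 [-0.1389  0.0099] from start [0.0228 0.0517]
0.95 [-0.1332  0.0162] from start [0.0296 0.0568]
1.1 [-0.1266  0.0215] from start [0.037  0.0608]
1.25 [-0.1193  0.0258] from start [0.045  0.0637]
1.4 [-0.1114  0.0289] from start [0.0533 0.0654]
1.5 [-0.1059  0.0303] from start [0.0589 0.0658]
1.57 [-0.102  0.031] from start [0.0629 0.0657]
final [0.0599 0.0663] axes [[ 0.98357147  0.18051915]
 [-0.18051915  0.98357147]]
```

Emit:
{"fn": "play_rows", "kwargs": {"commands": [[[-0.002, -0.023, -0.02], [0, 0, 0]], [[-0.004, -0.046, -0.05], [0, 0, 0]], [[-0.004, -0.046, -0.09], [0, 0, 0]], [[-0.004, -0.046, -0.13], [0, 0, 0]], [[-0.004, -0.046, -0.17], [0, 0, 0]], [[-0.004, -0.046, -0.2], [0, 0, 0]], [[-0.004, -0.046, -0.225], [0, 0, 0]], [[-0.004, -0.046, -0.24], [0, 0, 0]], [[-0.004, -0.046, -0.246], [0, 0, 0]], [[-0.004, -0.046, -0.246], [0, 0, 0]]]}}

```text
time_s: 8.12
position: [0.4686, -0.0537, 0.0756]
tcp_rot: [[-0.181, -0.002, 0.983], [-0.983, 0.001, -0.181], [-0.0, -1.0, -0.002]]
force: [0.0, 0.2, -0.2]
opening: 0.003
```

Run:
```python
from h import *
s=read_state();print(s['position'],tobox(s['position']),s['force'],s['opening'])
w=capture('wrist');save(w,'w4')
```

```text
[ 0.46855794 -0.05370241  0.07559322] [-0.1523322  -0.04493958] [ 0.01614799  0.23913798 -0.15904762] 0.003295834308535164
```

View pics/w4.png

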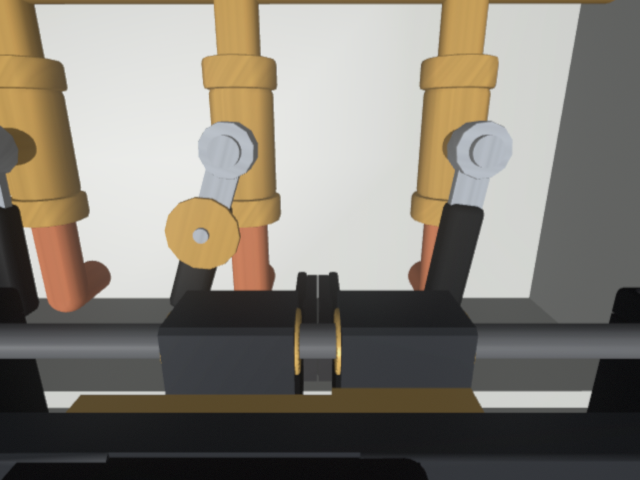

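The closed fingers (318,290) stand in the gap between the tagged lever (200,240) and the right plain lever (455,255), touching neither. I'll sweep now.

Emit:
{"fn": "play_rows", "kwargs": {"commands": [[[0.003, 0.012, 0], [0, 0, 0]], [[0.005, 0.023, 0], [0, 0, 0]], [[0.008, 0.031, 0], [0, 0, 0]], [[0.012, 0.039, 0], [0, 0, 0]], [[0.017, 0.046, 0], [0, 0, 0]], [[0.023, 0.052, 0], [0, 0, 0]]]}}

```text
time_s: 8.93
position: [0.4893, -0.0014, 0.0766]
tcp_rot: [[-0.18, -0.006, 0.984], [-0.984, -0.0, -0.18], [0.001, -1.0, -0.006]]
force: [-5.3, -4.5, 4.1]
opening: 0.007
```

Emit:
{"fn": "play_rows", "kwargs": {"commands": [[[0.004, 0.003, 0], [0, 0, 0]], [[0.007, 0.005, 0], [0, 0, 0]], [[0.011, 0.007, 0], [0, 0, 0]], [[0.014, 0.009, 0], [0, 0, 0]], [[0.018, 0.0105, 0], [0, 0, 0]], [[0.022, 0.012, 0], [0, 0, 0]], [[0.026, 0.013, 0], [0, 0, 0]], [[0.03, 0.0135, 0], [0, 0, 0]]]}}

```text
time_s: 9.93
position: [0.5138, 0.0141, 0.0757]
tcp_rot: [[-0.181, -0.018, 0.983], [-0.983, 0.004, -0.181], [-0.0, -1.0, -0.018]]
force: [-11.8, 3.7, 7.9]
opening: 0.005
```

Run:
```python
from h import *
s=read_state();print(s['position'],tobox(s['position']),s['force'],s['opening'])
w=capture('wrist');save(w,'w5')
```

```text
[0.51375226 0.01413043 0.07574074] [-0.12012548  0.02993731] [-11.78244066   3.70213732   7.92637762] 0.004806269375898783
```

View pics/w5.png

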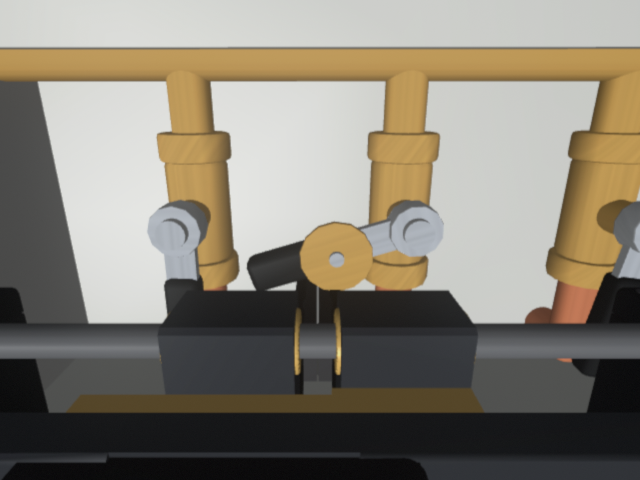

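The lever is at about 75°, with the fingers pushing on the disc (336,258) and the left plain lever (175,260) untouched. I'll push the rest along the box's x.

Emit:
{"fn": "play_rows", "kwargs": {"commands": [[[0.003, -0.0005, 0], [0, 0, 0]], [[0.006, -0.001, 0], [0, 0, 0]], [[0.009, -0.0015, 0], [0, 0, 0]], [[0.011, -0.002, 0], [0, 0, 0]], [[0.011, -0.002, 0], [0, 0, 0]], [[0.011, -0.002, 0], [0, 0, 0]]]}}

```text
time_s: 10.72
position: [0.5217, 0.0159, 0.0755]
tcp_rot: [[-0.182, -0.024, 0.983], [-0.983, 0.009, -0.182], [-0.005, -1.0, -0.025]]
force: [-13.7, 14.8, 10.6]
opening: 0.005
```

Run:
```python
from h import *
s=read_state();print(tobox(s['position']),s['force'])
T=np.eye(4);T[:3,:3]=s['tcp_rot'];T[:3,3]=s['position']
w=capture('wrist');save(w,'w6');M=T@w['hand_eye'];P=cloud(w,M);B=tobox(P);z=P[...,2]
hsv=cv2.cvtColor(w['frame'],cv2.COLOR_RGB2HSV)
i=(z>.056)&(z<.075)&(B[...,0]>-.12)&(B[...,0]<-.05)&(B[...,1]>-.005)&(B[...,1]<.072)
t=i&(hsv[...,1]>90)&(z>.064);d=B[t].mean(0);print('tag',d,t.sum())
k=i&(hsv[...,2]<80)&(B[...,1]>.04)&(B[...,0]>-.097);print('sleeve',k.sum(),cv2.minAreaRect(B[k].astype(np.float32)))
```

```text
[-0.11263583  0.03312814] [-13.67551699  14.80345525  10.58142021]
tag [-0.08767789  0.02371021] 3691
sleeve 1770 ((-0.08983419090509415, 0.05026829242706299), (0.014278690330684185, 0.021082952618598938), 2.2915680408477783)
```

It reads about 85.5° (1.49), and the finger is riding the disc's flank. I'll shift to box +y a little and push further.

Emit:
{"fn": "play_rows", "kwargs": {"commands": [[[0.001, 0.004, 0], [0, 0, 0]], [[0.003, 0.005, 0], [0, 0, 0]], [[0.006, 0.0045, 0], [0, 0, 0]], [[0.008, 0.004, 0], [0, 0, 0]], [[0.008, 0.004, 0], [0, 0, 0]]]}}

```text
time_s: 11.4
position: [0.5265, 0.0179, 0.0752]
tcp_rot: [[-0.181, -0.032, 0.983], [-0.984, 0.006, -0.181], [-0.001, -0.999, -0.032]]
force: [-19.6, 4.9, 13.3]
opening: 0.007
```

```bash
cat > lev.py <<'E'
from h import *
s=read_state();print(tobox(s['position']),s['force'])
T=np.eye(4);T[:3,:3]=s['tcp_rot'];T[:3,3]=s['position']
w=capture('wrist');save(w,'w7');M=T@w['hand_eye'];P=cloud(w,M);B=tobox(P);z=P[...,2]
hsv=cv2.cvtColor(w['frame'],cv2.COLOR_RGB2HSV)
i=(z>.056)&(z<.075)&(B[...,0]>-.12)&(B[...,0]<-.05)&(B[...,1]>-.005)&(B[...,1]<.072)
t=i&(hsv[...,1]>90)&(z>.064);d=B[t].mean(0);print('tag',d,t.sum())
k=i&(hsv[...,2]<80)&(B[...,1]>.04)&(B[...,0]>-.097);print('sleeve',k.sum(),cv2.minAreaRect(B[k].astype(np.float32)))
E
python3 lev.py
```

```text
[-0.10827362  0.03591248] [-19.64873054   4.90380916  13.28692218]
tag [-0.08409989  0.02392796] 3602
sleeve 1843 ((-0.08688909560441971, 0.050760868936777115), (0.020949415862560272, 0.0196280125528574), 88.31285095214844)
```

Emit:
{"fn": "play_rows", "kwargs": {"commands": [[[0.002, -0.0003, 0], [0, 0, 0]], [[0.004, -0.0007, 0], [0, 0, 0]], [[0.004, -0.0007, 0], [0, 0, 0]], [[0.004, -0.0007, 0], [0, 0, 0]]]}}

```text
time_s: 11.95
position: [0.5271, 0.0179, 0.0749]
tcp_rot: [[-0.181, -0.039, 0.983], [-0.984, 0.008, -0.18], [-0.001, -0.999, -0.04]]
force: [-24.7, 5.5, 17.5]
opening: 0.009
```

The force rose with almost no motion, so the lever is at its stop. I'll back straight off, rise and check.

Emit:
{"fn": "play_rows", "kwargs": {"commands": [[[-0.012, 0.002, 0], [0, 0, 0]], [[-0.026, 0.0045, 0], [0, 0, 0]], [[-0.033, 0.006, 0.0], [0, 0, 0]], [[-0.033, 0.006, 0.03], [0, 0, 0]], [[-0.033, 0.006, 0.08], [0, 0, 0]], [[-0.04, 0.006, 0.14], [0, 0, 0]], [[-0.05, 0.006, 0.2], [0, 0, 0]], [[-0.06, 0.006, 0.25], [0, 0, 0]], [[-0.06, 0.006, 0.25], [0, 0, 0]], [[-0.06, 0.006, 0.25], [0, 0, 0]]]}}

```text
time_s: 13.2
position: [0.4847, 0.019, 0.3263]
tcp_rot: [[-0.181, 0.0, 0.983], [-0.983, -0.0, -0.181], [0.0, -1.0, 0.0]]
force: [0.8, 0.3, 0.4]
opening: 0.002
```

```bash
python3 lev.py
python3 - <<'E'
from h import *
s=read_state();T=np.eye(4);T[:3,:3]=s['tcp_rot'];T[:3,3]=s['position']
w=capture('wrist');P=cloud(w,T@w['hand_eye']);B=tobox(P);z=P[...,2]
m=(z>.100)&(z<.118)&(abs(B[...,1])<.1)&(B[...,0]>-.05)&(B[...,0]<.08);print('bar',B[m].min(0),B[m].mean(0))
hsv=cv2.cvtColor(w['frame'],cv2.COLOR_RGB2HSV)
for y in (.0876,-.1):
    k=(z>.056)&(z<.075)&(abs(B[...,1]-y)<.03)&(B[...,0]<-.09)&(B[...,0]>-.17)&(hsv[...,2]<80);k=B[k];print('plain tip',k[np.argsort(k[:,0])[:15]].mean(0))
E
```

```text
[-0.14954898  0.02949992] [0.78908434 0.3370285  0.39951443]
tag [-0.08489649  0.02385328] 620
sleeve 257 ((-0.08504059910774231, 0.05017813667654991), (0.019387809559702873, 0.01186643447726965), 89.566650390625)
bar [ 0.0089902  -0.06114165] [ 0.0134749  -0.00088162]
plain tip [-0.1544187   0.08833988]
plain tip [-0.15456509 -0.0997561 ]
```

View pics/w7.png

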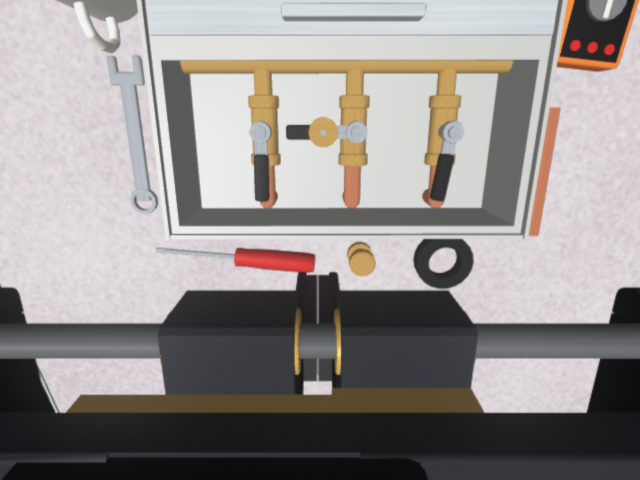

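The tagged lever (322,132) stands square across its pipe, the plain levers are unmoved, and the cover is at the far stop.

```bash
python3 -c "
from rig import *
print(hand_in())"
```

```text
the job is handed in; nothing more can be done
None
```

The job is done and handed in at about 13 s of robot time. I pushed the cover by its bar to the far stop, then swept the closed fingers against the tagged handle (the middle one) until it met its stop.

- **Cover:** the force rose to 17.5 N with almost no further motion. The bar's near face measured about +9 mm in the box's frame, which puts the cover at about +87 mm. That is 6 mm short of the nominal +93 mm, inside the 23 mm limit and close to my uncertainty in the box's position.
- **Tagged handle:** a mid-push reading was only about 85.5°, so I pushed again until it met the stop. After backing off, the disc and sleeve both measured about 90°.
- **Plain handles:** their tips measured within 2 mm of where they started.
- **Loose things:** I checked these only by eye in the last wrist picture. The screwdriver, coupling, tape and wrench looked undisturbed; the mug, multimeter and pipe offcut were only partly in view. No path went close to any of them.

No check failed, and the arm was clear of everything at hand-in.

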